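Deal lamp ballasts in turn from a leaning rack into two kit trays

TASK

Two headlamp repair kits are being made up, and the first ballast has already been dealt into one blue tray: deal the three ballasts from the leaning rack into the two trays one at a time, turn and turn about, beginning with the tray that is still empty, until both hold two. Set each down gently, standing upright in a free compartment like the one already there, and leave that one and all other things on the bench where they are.

Things in the scene. Friction and masses are not known exactly. Their poses are not given: they have to be found in the camera images.
- ballast_1: grey metal lamp ballast, 0.2-0.45 kg: flat box x -28..38, y -38..38, z 0..30 mm in its frame (origin: centre of the large underside), black connector 24x18 mm standing 10 mm out of the -x end, two 4 mm mounting ears at the underside (x -7..18) out to y = +-45 mm. Starts leaning in the rack, connector up, +x down the pocket, underside on the support plate
- ballast_2: exactly like ballast_1, same frame; starts leaning in the rack, connector up, +x down the pocket, underside on the support plate
- ballast_3: exactly like ballast_1, same frame; starts leaning in the rack, connector up, +x down the pocket, underside on the support plate
- ballast_4: exactly like ballast_1, same frame, but already dealt: it starts standing upright in the +x compartment of tray_1, +x end down, connector up
- ballast_1_mid (a point): middle of the main body of ballast_1, at (5, 0, 15) mm in its frame; 33 mm from its +x end
- ballast_2_mid (a point): middle of the main body of ballast_2, at (5, 0, 15) mm in its frame; 33 mm from its +x end
- ballast_3_mid (a point): middle of the main body of ballast_3, at (5, 0, 15) mm in its frame; 33 mm from its +x end
- ballast_4_mid (a point): middle of the main body of ballast_4, at (5, 0, 15) mm in its frame; 33 mm from its +x end
- ballast_rack: fixed grey rack on four legs, 284 mm long (its x), 108 mm wide (y), origin on the bench under its middle; flat deck at 70 mm height. Three pockets in a row, 92 mm apart along x, all lean 30 degrees to its -x end (which faces the robot's left): the way up and out of a pocket is (-0.5, 0, 0.866) in its frame, a ballast's thickness runs along (0.866, 0, 0.5)
- rack_pocket (a point): bottom of the middle pocket where support plate and ledge meet, at (0, 0, 78) mm in the rack's frame. The plate under a ballast reaches only 24 mm up it, the black side cheeks 16 mm, the rear lip 9 mm; above that both of its large faces are free, with 49 mm clear between neighbouring ballasts. Fixed headlamps up to about 130 mm high lie along the back of the bench
- tray_1: fixed blue tray, 122 mm (x) by 119 mm (y), origin under its centre on the bench. Two compartments, centred at x = -33 and +33 mm, side by side, each 46 mm (x) by 102 mm (y) inside; floor 4 mm above the bench, walls up to 28 mm, 20 mm wide rib between them up to 24 mm. The two trays look alike; this one holds ballast_4 at the start
- tray_2: fixed blue tray, 122 mm (x) by 119 mm (y), origin under its centre on the bench. Two compartments, centred at x = -33 and +33 mm, side by side, each 46 mm (x) by 102 mm (y) inside; floor 4 mm above the bench, walls up to 28 mm, 20 mm wide rib between them up to 24 mm. The two trays look alike; this one is empty at the start
- polish_head: bystander, to be left where it is: lime-green polishing pad holder, round, 68 mm wide, 62 mm tall
- halo_ring_1: bystander, to be left where it is: flat white lamp ring, 99x108x9 mm
- marker: bystander, to be left where it is: green and white marker pen, 135 mm long, 16 mm thick
- brush_small: bystander, to be left where it is: small brush with a wooden handle, 155 mm long

How it is judged (in metres and radians):
On the way, in this order (a step that is already met when the one before it is completed fails the run):
1. first, one ballast from the rack stands released in the tray that was empty (tray_2) (((x of ballast_1_mid in the frame of tray_2 between -0.05 and 0.05 m and y of ballast_1_mid in the frame of tray_2 between -0.03 and 0.03 m and z of ballast_1_mid in the frame of tray_2 below 0.055 m and angle between ballast_1's own z axis and vertical between 1.22 and 1.92 rad and contact force between the fingers and ballast_1 below 0.5 N and linear speed of ballast_1 below 0.03 m/s) or (x of ballast_2_mid in the frame of tray_2 between -0.05 and 0.05 m and y of ballast_2_mid in the frame of tray_2 between -0.03 and 0.03 m and z of ballast_2_mid in the frame of tray_2 below 0.055 m and angle between ballast_2's own z axis and vertical between 1.22 and 1.92 rad and contact force between the fingers and ballast_2 below 0.5 N and linear speed of ballast_2 below 0.03 m/s) or (x of ballast_3_mid in the frame of tray_2 between -0.05 and 0.05 m and y of ballast_3_mid in the frame of tray_2 between -0.03 and 0.03 m and z of ballast_3_mid in the frame of tray_2 below 0.055 m and angle between ballast_3's own z axis and vertical between 1.22 and 1.92 rad and contact force between the fingers and ballast_3 below 0.5 N and linear speed of ballast_3 below 0.03 m/s))), for 0.2 s.
2. second, one ballast from the rack stands released in the tray that held one at the start (tray_1) (((x of ballast_1_mid in the frame of tray_1 between -0.05 and 0.05 m and y of ballast_1_mid in the frame of tray_1 between -0.03 and 0.03 m and z of ballast_1_mid in the frame of tray_1 below 0.055 m and angle between ballast_1's own z axis and vertical between 1.22 and 1.92 rad and contact force between the fingers and ballast_1 below 0.5 N and linear speed of ballast_1 below 0.03 m/s) or (x of ballast_2_mid in the frame of tray_1 between -0.05 and 0.05 m and y of ballast_2_mid in the frame of tray_1 between -0.03 and 0.03 m and z of ballast_2_mid in the frame of tray_1 below 0.055 m and angle between ballast_2's own z axis and vertical between 1.22 and 1.92 rad and contact force between the fingers and ballast_2 below 0.5 N and linear speed of ballast_2 below 0.03 m/s) or (x of ballast_3_mid in the frame of tray_1 between -0.05 and 0.05 m and y of ballast_3_mid in the frame of tray_1 between -0.03 and 0.03 m and z of ballast_3_mid in the frame of tray_1 below 0.055 m and angle between ballast_3's own z axis and vertical between 1.22 and 1.92 rad and contact force between the fingers and ballast_3 below 0.5 N and linear speed of ballast_3 below 0.03 m/s))), for 0.2 s.
3. third, the last ballast stands released in tray_2, so that both trays hold two (x of ballast_4_mid in the frame of tray_1 between -0.05 and 0.05 m and y of ballast_4_mid in the frame of tray_1 between -0.03 and 0.03 m and z of ballast_4_mid in the frame of tray_1 below 0.055 m and angle between ballast_4's own z axis and vertical between 1.22 and 1.92 rad and contact force between the fingers and ballast_4 below 0.5 N and linear speed of ballast_4 below 0.03 m/s and (((x of ballast_1_mid in the frame of tray_1 between -0.05 and 0.05 m and y of ballast_1_mid in the frame of tray_1 between -0.03 and 0.03 m and z of ballast_1_mid in the frame of tray_1 below 0.055 m and angle between ballast_1's own z axis and vertical between 1.22 and 1.92 rad and contact force between the fingers and ballast_1 below 0.5 N and linear speed of ballast_1 below 0.03 m/s) and (x of ballast_2_mid in the frame of tray_2 between -0.05 and 0.05 m and y of ballast_2_mid in the frame of tray_2 between -0.03 and 0.03 m and z of ballast_2_mid in the frame of tray_2 below 0.055 m and angle between ballast_2's own z axis and vertical between 1.22 and 1.92 rad and contact force between the fingers and ballast_2 below 0.5 N and linear speed of ballast_2 below 0.03 m/s) and (x of ballast_3_mid in the frame of tray_2 between -0.05 and 0.05 m and y of ballast_3_mid in the frame of tray_2 between -0.03 and 0.03 m and z of ballast_3_mid in the frame of tray_2 below 0.055 m and angle between ballast_3's own z axis and vertical between 1.22 and 1.92 rad and contact force between the fingers and ballast_3 below 0.5 N and linear speed of ballast_3 below 0.03 m/s)) or ((x of ballast_2_mid in the frame of tray_1 between -0.05 and 0.05 m and y of ballast_2_mid in the frame of tray_1 between -0.03 and 0.03 m and z of ballast_2_mid in the frame of tray_1 below 0.055 m and angle between ballast_2's own z axis and vertical between 1.22 and 1.92 rad and contact force between the fingers and ballast_2 below 0.5 N and linear speed of ballast_2 below 0.03 m/s) and (x of ballast_1_mid in the frame of tray_2 between -0.05 and 0.05 m and y of ballast_1_mid in the frame of tray_2 between -0.03 and 0.03 m and z of ballast_1_mid in the frame of tray_2 below 0.055 m and angle between ballast_1's own z axis and vertical between 1.22 and 1.92 rad and contact force between the fingers and ballast_1 below 0.5 N and linear speed of ballast_1 below 0.03 m/s) and (x of ballast_3_mid in the frame of tray_2 between -0.05 and 0.05 m and y of ballast_3_mid in the frame of tray_2 between -0.03 and 0.03 m and z of ballast_3_mid in the frame of tray_2 below 0.055 m and angle between ballast_3's own z axis and vertical between 1.22 and 1.92 rad and contact force between the fingers and ballast_3 below 0.5 N and linear speed of ballast_3 below 0.03 m/s)) or ((x of ballast_3_mid in the frame of tray_1 between -0.05 and 0.05 m and y of ballast_3_mid in the frame of tray_1 between -0.03 and 0.03 m and z of ballast_3_mid in the frame of tray_1 below 0.055 m and angle between ballast_3's own z axis and vertical between 1.22 and 1.92 rad and contact force between the fingers and ballast_3 below 0.5 N and linear speed of ballast_3 below 0.03 m/s) and (x of ballast_1_mid in the frame of tray_2 between -0.05 and 0.05 m and y of ballast_1_mid in the frame of tray_2 between -0.03 and 0.03 m and z of ballast_1_mid in the frame of tray_2 below 0.055 m and angle between ballast_1's own z axis and vertical between 1.22 and 1.92 rad and contact force between the fingers and ballast_1 below 0.5 N and linear speed of ballast_1 below 0.03 m/s) and (x of ballast_2_mid in the frame of tray_2 between -0.05 and 0.05 m and y of ballast_2_mid in the frame of tray_2 between -0.03 and 0.03 m and z of ballast_2_mid in the frame of tray_2 below 0.055 m and angle between ballast_2's own z axis and vertical between 1.22 and 1.92 rad and contact force between the fingers and ballast_2 below 0.5 N and linear speed of ballast_2 below 0.03 m/s)))), for 0.2 s.
At the end, for the whole second after the job is handed in: Two ballasts in each tray, one per compartment (ballast_4 still in tray_1), each on edge on the floor: thickness within 20 degrees of level, middle under 55 mm high and within 50 mm (x) and 30 mm (y) of the tray centre; released, at rest (all of step 3); the robot touches nothing.
It fails at once if the ballast that was dealt already (ballast_4) is shifted more than 3 cm (distance of ballast_4_mid from where it was at the start of the episode above 0.03 m).
It fails at once if one of the bystanders is shifted more than 3 cm (distance of any of polish_head, halo_ring_1, marker, brush_small from where it was at the start of the episode above 0.03 m).
It fails at once if a ballast is let fall into a tray from more than about 3 cm ((contact force between the fingers and ballast_1 below 0.01 N and linear speed of ballast_1 above 0.3 m/s and horizontal distance between ballast_1_mid and tray_1 below 0.08 m and z of ballast_1_mid in the frame of tray_1 above 0.06 m) or (contact force between the fingers and ballast_1 below 0.01 N and linear speed of ballast_1 above 0.3 m/s and horizontal distance between ballast_1_mid and tray_2 below 0.08 m and z of ballast_1_mid in the frame of tray_2 above 0.06 m) or (contact force between the fingers and ballast_2 below 0.01 N and linear speed of ballast_2 above 0.3 m/s and horizontal distance between ballast_2_mid and tray_1 below 0.08 m and z of ballast_2_mid in the frame of tray_1 above 0.06 m) or (contact force between the fingers and ballast_2 below 0.01 N and linear speed of ballast_2 above 0.3 m/s and horizontal distance between ballast_2_mid and tray_2 below 0.08 m and z of ballast_2_mid in the frame of tray_2 above 0.06 m) or (contact force between the fingers and ballast_3 below 0.01 N and linear speed of ballast_3 above 0.3 m/s and horizontal distance between ballast_3_mid and tray_1 below 0.08 m and z of ballast_3_mid in the frame of tray_1 above 0.06 m) or (contact force between the fingers and ballast_3 below 0.01 N and linear speed of ballast_3 above 0.3 m/s and horizontal distance between ballast_3_mid and tray_2 below 0.08 m and z of ballast_3_mid in the frame of tray_2 above 0.06 m)).
It also fails if it takes over 72 s, if anything falls off the work surface, if the arm or the gripper's body presses on something with over 40 N, if the wrist force passes 120 N, or if a joint passes its speed limit or range.

ROBOT

A 7-joint arm with a two-finger parallel gripper is mounted at the origin on a cart in front of the work surface, level with it; the furniture and walls round the work are solid. World frame = base frame: x ahead of the robot, y to its left, z up, the work surface at z = 0. Lengths are in m, angles in degrees, forces in N, time in s.
With the tool pointing down it reaches from about 0.35 to 0.9 m from the base axis. Payload 8.1 kg.
Tool frame: the origin (TCP) lies midway between the tips of the shut fingers; the grasp point (between the pads) lies 19 mm behind it; z points along the fingers, y is the line along which they close (so a half turn about z gives the same grasp; the last joint's range is limited). The gripper opens to 85 mm and grips with 20 to 120 N. Pads are 22 mm wide; open, the fingers measure 114 mm over their backs; the gripper's body (76 mm by 85 mm) begins 54 mm behind the grasp point. The pads swing forward as they close: fully open they stand 13 mm farther back than shut.
Start: joints at [-82.311, 24.895, 1.432, 90.138, -0.665, 64.973, -4.303], TCP at [0.147, 0.608, 0.231] pointing down, gripper open.
Joint ranges: [-149.89, 149.89], [-25.12, 119.58], [-72.63, 75.52], [4.76, 147.25], [-75.54, 255.54], [6.69, 114.76], [-157.13, 157.13]. Speed limits (degrees/s): [127.2, 127.2, 172.46, 172.46, 180, 180, 180].

INTERFACE

Orientations are given as [roll, pitch, yaw] about the fixed x, y, z axes, in that order (R = Rz(yaw) Ry(pitch) Rx(roll)).
In Python, from plant import bot gives the robot as it stands.
- The arm moves only by the tool step_arm, never from a script. Its argument "plan" is a list of rows, each a list of 3 entries, a list of its own where there are three numbers: the shift along the tool's x, y, z in m, then the turn about the tool's z in rad, then the finger opening in m, from 0 to 0.0854. A call has 1 to 5 rows; each row is the pose to reach, as a shift and turn from the pose commanded when the call began, along the tool's axes at that moment; what a row does not reach only later rows make up. A row lasts 1/12 s, in which the tool goes at most 41.7 mm and 7.16 degrees, less where a joint would pass 70% of its speed; a pose out of reach is approached as far as the arm can. A call with a gripper value outside its range is refused whole. The fingers move at their own pace and stop on an object; "grip_force" is the grip in N (left out, the last holds). Time passes only in rows, so rows that repeat a pose let the fingers close. It gives the time, the measured TCP pose, the force, the opening and the grip force at its end, in the units of the state.
- bot.observe(): the state, without advancing time (a new reading comes with each control period).
- bot.snapshot(name): name is "scene" or "side" or "wrist"; returns (picture, depth): 480x640x3 uint8, red, green, blue; 480x640 float32, m along the optical axis (not along the pixel's ray), 0 where there is no reading.
- bot.get_calibration(name): a dict with "mtx" (3x3 intrinsics, pixels), "world_to_cam" (4x4, takes a point from world to camera coordinates). Camera axes: x right, y up, looking along -z (the intrinsics and any distortion apply to the point x, -y, -z); pixel columns grow to the right and rows downward; lengths in m; the calibration is good to about 2 mm. A picture is of the moment at which its call begins: read the wrist's pose just before it. get_calibration takes no time and is no camera call; for the wrist camera it gives the pose at the moment of the call.
- bot.job_done(): hands the job in; it is judged then, once.
The state is a dict: "clock": time; "joint_positions": joint angles; "qvel": joint speeds; "effort": joint torques, N m; "position": TCP position; "ee_rot": TCP orientation; "force": force on the tool from outside, world axes, zero at the start; "wrist_torque": the same for the moment, N m; "finger_gap": finger opening in m; "finger_force": force on a finger pad.
Only numpy, scipy, OpenCV 4.12 (cv2) and the standard library are available. Lean on these libraries where they do the work, as an engineer would, in place of code of your own. Each camera call takes 0.05 s, during which the arm holds its last target. There are 200 camera calls.

## Working session

There is one attempt and no reset: what is moved stays moved. The work goes in short steps, Python scripts to look and compute and a tool call to move; the robot and the scene stay as the last step left them, time stands still between calls to the robot, and variables do not carry over. Pictures are saved under pics/ and viewed, at most 10 in all, crops included, and the job is handed in when it is done.

Besides the shell and the picture viewer there is one more tool, called by a JSON object that holds its "fn" and its "kwargs". step_arm: Moves the arm, as the interface text tells. Its arguments: {"type":"object","properties":{"plan":{"type":"array","items":{"type":"array"}},"grip_force":{"type":"number"}},"required":["plan"]}

```bash
mkdir -p pics; ls; python3 - <<'E'
from plant import bot
import cv2,numpy as np
s=bot.observe();print({k:s[k] for k in('clock','position','ee_rot','force','finger_gap')})
for n in('scene','side','wrist'):
    p,d=bot.snapshot(n);cv2.imwrite(f'pics/{n}0.png',p[:,:,::-1]);np.savez(f'pics/{n}0.npz',p=p,d=d,**bot.get_calibration(n))
    print(n,(d>0).mean())
E
```

```text
pics
{'clock': 0.0, 'position': array([0.1465536 , 0.60704226, 0.23050388]), 'ee_rot': array([-1.79908306e+02,  9.15008371e-03,  1.66431946e+02]), 'force': array([-0.27432143,  0.51469955, -1.34969637]), 'finger_gap': 0.08508421796573705}
scene 0.9959505208333334
side 0.9958854166666666
wrist 0.9960286458333333
```

View pics/scene0.png

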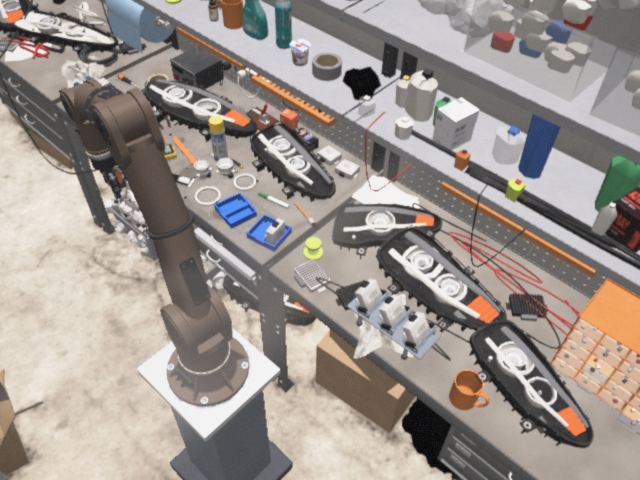

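View pics/side0.png

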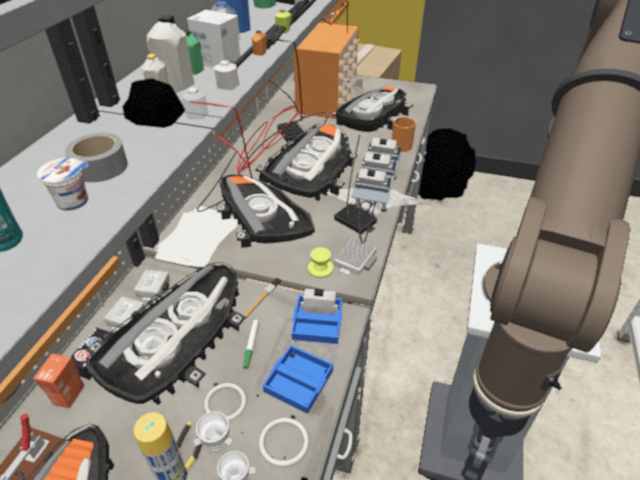

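The scene view shows tray_1 (with ballast_4) near (270,230), the empty tray_2 near (236,209), the rack with three ballasts around (395,315), and the polish head at (313,245). The side view agrees: trays at (318,318) and (298,378), rack at (375,180). Next I'll back-project the depth.

```bash
cat > h.py <<'E'
import numpy as np,cv2
def cloud(f):
    z=np.load(f) if isinstance(f,str) else f
    p,d,K,T=z['p'],z['d'],z['mtx'],z['world_to_cam']
    v,u=np.mgrid[:480,:640]
    P=np.stack([(u-K[0,2])/K[0,0]*d,-(v-K[1,2])/K[1,1]*d,-d],-1)
    R,t=T[:3,:3],T[:3,3]
    W=(P-t)@R
    W[d<=0]=np.nan
    return W,p
def blue(p):
    h=cv2.cvtColor(p,cv2.COLOR_RGB2HSV)
    return (cv2.inRange(h,(105,150,60),(125,255,255))>0)
E
python3 - <<'E'
from h import *
print({k:np.load('pics/scene0.npz')[k].shape for k in np.load('pics/scene0.npz')})
C={}
for n in('scene','side'):
    W,p=cloud(f'pics/{n}0.npz');C[n]=(W,p)
    m=blue(p)&(W[...,2]<.06)&(W[...,2]>-.02)&(W[...,0]<.9)
    nl,l,st,ce=cv2.connectedComponentsWithStats(m.astype(np.uint8))
    for i in range(1,nl):
        if st[i,4]<150: continue
        q=W[l==i]; top=q[q[:,2]>.018]
        r=cv2.minAreaRect(q[:,:2].astype(np.float32)*1000)
        r2=cv2.minAreaRect(top[:,:2].astype(np.float32)*1000)
        print(n,st[i],np.round(q[:,2].max(),3),r,r2)
    g=(W[...,2]>-.02)&(W[...,2]<.01)&(W[...,0]>.4)&(W[...,0]<.8)&(abs(W[...,1])<.6)
    print('bench z',np.median(W[g][:,2]))
# views of the rack: crop images
W,p=C['scene'];cv2.imwrite('pics/rack_s.png',cv2.resize(p[260:370,320:460,::-1],None,fx=4,fy=4))
for (u,v) in [(395,322),(370,290),(392,305),(415,325),(313,245),(348,292),(430,352)]:print(u,v,np.round(W[v,u],3))
E
```

```text
{'p': (480, 640, 3), 'd': (480, 640), 'mtx': (3, 3), 'world_to_cam': (4, 4)}
scene [215 194  40  33 784] 0.042 ((493.01666259765625, 427.6869201660156), (148.571044921875, 120.56848907470703), 72.20873260498047) ((490.5731506347656, 420.8259582519531), (135.19711303710938, 119.21728515625), 74.75399017333984)
scene [248 215  25  28 263] 0.038 ((497.4325866699219, 274.5644836425781), (116.29435729980469, 82.26776123046875), 8.947036743164062) ((483.76849365234375, 287.8500671386719), (131.281005859375, 67.82514190673828), 36.21453857421875)
bench z -0.0002293380658047428
side [ 293  296   49   47 1349] 0.032 ((503.7142333984375, 260.911376953125), (113.04866790771484, 124.44087982177734), 11.546347618103027) ((503.6756896972656, 260.516845703125), (112.93408203125, 123.42929077148438), 10.96009349822998)
side [ 264  346   68   66 2652] 0.033 ((493.3284912109375, 431.0860290527344), (121.99237823486328, 117.54669952392578), 78.95985412597656) ((493.3334045410156, 431.18212890625), (121.69815063476562, 117.52637481689453), 78.8755111694336)
bench z -1.8169782120576533e-05
395 322 [ 0.462 -0.345  0.102]
370 290 [ 0.478 -0.229  0.14 ]
392 305 [ 0.474 -0.317  0.151]
415 325 [ 0.466 -0.409  0.149]
313 245 [0.539 0.069 0.063]
348 292 [ 0.491 -0.135  0.029]
430 352 [ 0.51 -0.46 -0.  ]
```

View pics/rack_s.png

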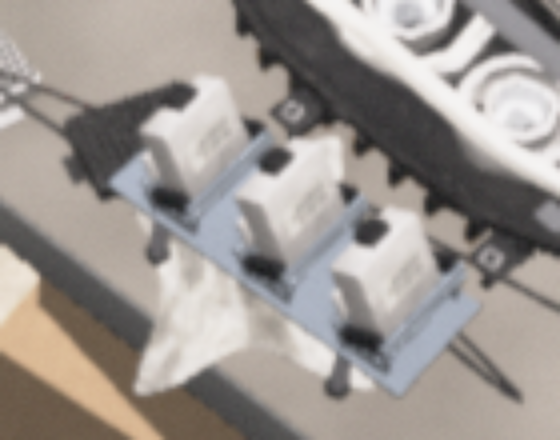

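The crop shows the three ballasts leaning toward the robot's left, connectors up, with the blue-grey rack running from about (130,180) to (440,350) in the crop. For better accuracy I'll bring the wrist camera over the trays, then over the rack.

```bash
cat >> h.py <<'E'
def rel(s,target,yaw=None):
    "tool-frame shift (m) from state to world target, turn (rad)"
    from scipy.spatial.transform import Rotation as Ro
    R=Ro.from_euler('xyz',s['ee_rot'],degrees=True).as_matrix()
    sh=R.T@(np.array(target)-s['position'])
    turn=None
    if yaw is not None:
        turn=-np.radians((yaw-s['ee_rot'][2]+90)%180-90)
    return np.round(sh,4),turn
E
python3 - <<'E'
from h import *
from plant import bot
c=np.load('pics/wrist0.npz');T=c['world_to_cam'];R=T[:3,:3]
print('cam pos',-R.T@T[:3,3],'look',-R[2],'up',R[1],'f',c['mtx'][0,0])
s=bot.observe()
print(rel(s,(.47,.30,.33)),rel(s,(.42,-.31,.36)))
E
```

```text
cam pos [0.06641409 0.62666676 0.37367574] look [ 0.31088819 -0.07651173 -0.94736186] up [-0.92090032  0.22234852 -0.32016204] f 371.6809866527243
(array([-0.3865, -0.2228, -0.099 ]), None) (array([-0.481 , -0.8276, -0.1283]), None)
```

{"fn": "step_arm", "kwargs": {"plan": [[[-0.02,-0.01,-0.033],0,0.07],[[-0.05,-0.025,-0.055],0,0.07],[[-0.085,-0.043,-0.07],0,0.07],[[-0.12,-0.06,-0.08],0,0.07],[[-0.155,-0.078,-0.09],0,0.07]]}}

```text
clock: 0.57
position: [0.2801, 0.4942, 0.3222]
ee_rot: [180.0, 0.0, 166.5]
force: [1.1, 0.4, -0.2]
finger_gap: 0.0699
finger_force: 0.0
```

{"fn": "step_arm", "kwargs": {"plan": [[[-0.035,-0.018,0],0,0.07],[[-0.07,-0.036,0],0,0.07],[[-0.105,-0.054,0],0,0.07],[[-0.14,-0.072,0],0,0.07],[[-0.175,-0.09,0],0,0.07]]}}

```text
clock: 0.98
position: [0.429, 0.3652, 0.3213]
ee_rot: [-180.0, -0.0, 166.4]
force: [0.9, 0.9, 0.3]
finger_gap: 0.0702
finger_force: 0.0
```

{"fn": "step_arm", "kwargs": {"plan": [[[-0.02,-0.01,0],0,0.07],[[-0.037,-0.018,0],0,0.07],[[-0.037,-0.018,0],0,0.07],[[-0.037,-0.018,0],0,0.07]]}}

```text
clock: 1.32
position: [0.4603, 0.3397, 0.321]
ee_rot: [-180.0, -0.0, 166.3]
force: [-0.7, 0.9, -0.5]
finger_gap: 0.0698
finger_force: 0.0
```

```bash
python3 - <<'E'
from h import *
from plant import bot
s=bot.observe();print(s['clock'],s['position'],s['ee_rot'])
c=bot.get_calibration('wrist');p,d=bot.snapshot('wrist');cv2.imwrite('pics/w1.png',p[:,:,::-1]);np.savez('pics/w1.npz',p=p,d=d,**c)
W,p=cloud('pics/w1.npz')
m=blue(p)&(W[...,2]<.06)&(W[...,2]>-.02)
nl,l,st,ce=cv2.connectedComponentsWithStats(cv2.morphologyEx(m.astype(np.uint8),cv2.MORPH_CLOSE,np.ones((5,5))))
for i in range(1,nl):
    if st[i,4]<600: continue
    q=W[(l==i)&m]
    print(st[i],np.percentile(q[:,2],[2,50,98]))
    for lo,hi in((.015,.035),(.0255,.035)):
        k=q[(q[:,2]>lo)&(q[:,2]<hi)];print(cv2.minAreaRect(k[:,:2].astype(np.float32)*1000))
    rib=q[(q[:,2]>.022)&(q[:,2]<.0255)]
print(rel(s,(.42,-.31,.36)))
E
```

```text
1.3167 [0.46032209 0.33969847 0.32101619] [-1.79969412e+02 -1.34925741e-02  1.66285288e+02]
[ 346  148  106   98 9168] [0.00269625 0.00503986 0.02893507]
((495.5762023925781, 427.4737243652344), (121.08529663085938, 117.98648071289062), 78.9953842163086)
((495.5762023925781, 427.4737243652344), (121.08529663085938, 117.98648071289062), 78.9953842163086)
[ 199  177  126  116 5712] [0.00273563 0.00795239 0.02895561]
((504.78399658203125, 257.28857421875), (118.00910186767578, 121.1619644165039), 10.819634437561035)
((504.7598876953125, 257.283935546875), (117.96000671386719, 121.1619644165039), 10.819634437561035)
(array([-0.1149, -0.6408, -0.0387]), None)
```

View pics/w1.png

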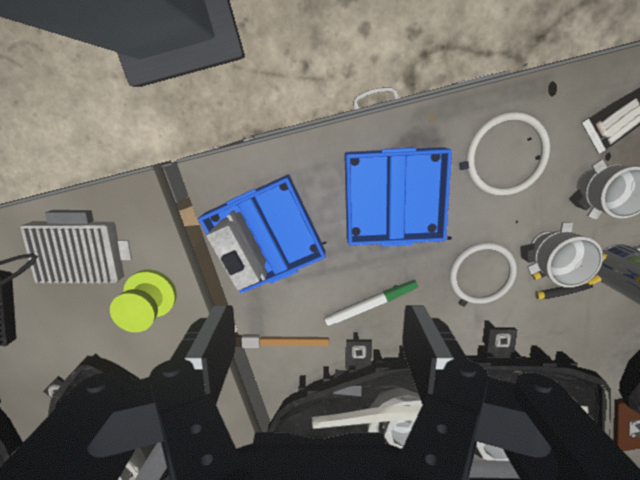

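The wrist view shows the empty tray_2 at (398,197). tray_1 is at (264,235), with ballast_4 in its left half near (235,255). The fit puts tray_2 at (0.4955,0.4275) with its x line at 79°, and tray_1 at (0.5047,0.2573) with its x line at 100.8°. Now over to the rack.

{"fn": "step_arm", "kwargs": {"plan": [[[-0.007,-0.032,0],0,0.07],[[-0.014,-0.064,0],0,0.07],[[-0.021,-0.096,0],0,0.07],[[-0.028,-0.128,0],0,0.07],[[-0.034,-0.16,0],0,0.07]]}}

```text
clock: 1.78
position: [0.4542, 0.1771, 0.3212]
ee_rot: [180.0, -0.0, 166.6]
force: [0.7, -0.3, -0.6]
finger_gap: 0.0701
finger_force: 0.0
```

{"fn": "step_arm", "kwargs": {"plan": [[[-0.007,-0.032,0],0,0.07],[[-0.014,-0.064,0],0,0.07],[[-0.021,-0.096,0],0,0.07],[[-0.028,-0.128,0],0,0.07],[[-0.034,-0.16,0],0,0.07]]}}

```text
clock: 2.2
position: [0.4502, 0.0137, 0.3214]
ee_rot: [180.0, 0.0, 166.6]
force: [0.5, -0.1, 0.5]
finger_gap: 0.0702
finger_force: 0.0
```

{"fn": "step_arm", "kwargs": {"plan": [[[-0.007,-0.032,0],0,0.07],[[-0.014,-0.064,0],0,0.07],[[-0.021,-0.096,0],0,0.07],[[-0.028,-0.128,0],0,0.07],[[-0.034,-0.16,0],0,0.07]]}}

```text
clock: 2.62
position: [0.4463, -0.1497, 0.3214]
ee_rot: [180.0, 0.0, 166.6]
force: [0.9, -0.1, -0.7]
finger_gap: 0.0703
finger_force: 0.0
```

{"fn": "step_arm", "kwargs": {"plan": [[[-0.01,-0.04,0],0,0.07],[[-0.018,-0.08,0],0,0.07],[[-0.026,-0.12,0],0,0.07],[[-0.033,-0.155,0],0,0.07],[[-0.033,-0.155,0],0,0.07]]}}

```text
clock: 3.03
position: [0.4404, -0.3142, 0.3215]
ee_rot: [-179.8, 0.0, 166.1]
force: [-1.6, 0.1, -0.4]
finger_gap: 0.0698
finger_force: 0.0
```

{"fn": "step_arm", "kwargs": {"plan": [[[0,0,0],0,0.07],[[0,0,0],0,0.07]]}}

```text
clock: 3.2
position: [0.4427, -0.3066, 0.3209]
ee_rot: [179.9, -0.0, 166.5]
force: [0.8, 0.6, 0.2]
finger_gap: 0.0698
finger_force: 0.0
```

```bash
python3 - <<'E'
from h import *
from plant import bot
s=bot.observe();print(s['clock'],s['position'],s['ee_rot'])
c=bot.get_calibration('wrist');p,d=bot.snapshot('wrist');cv2.imwrite('pics/w2.png',p[:,:,::-1]);np.savez('pics/w2.npz',p=p,d=d,**c)
W,p=cloud('pics/w2.npz')
z=W[...,2];roi=(W[...,0]>.36)&(W[...,0]<.56)&(W[...,1]<-.12)&(W[...,1]>-.52)
hsv=cv2.cvtColor(p,cv2.COLOR_RGB2HSV)
deck=roi&(abs(z-.07)<.004)
print('deck',deck.sum(),cv2.minAreaRect(W[deck][:,:2].astype(np.float32)*1000), np.median(hsv[deck],0))
m=(roi&(z>.105)&(z<.17)).astype(np.uint8)
nl,l,st,ce=cv2.connectedComponentsWithStats(m)
for i in range(1,nl):
    if st[i,4]<200: continue
    q=W[l==i];print(st[i],np.round(q.min(0),3),np.round(q.max(0),3),np.round(q.mean(0),3))
E
```

```text
3.2 [ 0.44266056 -0.3066342   0.32089988] [ 1.79937832e+02 -3.82452678e-02  1.66536452e+02]
deck 7060 ((481.5823669433594, -322.4650573730469), (108.0487060546875, 283.7335510253906), 0.9534700512886047) [104.  30. 154.]
[ 379  173   76   96 5206] [ 0.435 -0.247  0.105] [ 0.518 -0.193  0.157] [ 0.475 -0.221  0.135]
[363 174  38  99 519] [ 0.429 -0.26   0.105] [ 0.532 -0.239  0.111] [ 0.477 -0.253  0.107]
[ 272  198   87   95 4671] [ 0.43  -0.351  0.105] [ 0.534 -0.285  0.158] [ 0.478 -0.313  0.134]
[ 201  218   66   94 3528] [ 0.437 -0.442  0.105] [ 0.534 -0.377  0.157] [ 0.477 -0.398  0.138]
[185 220  19  45 242] [ 0.432 -0.443  0.105] [ 0.478 -0.425  0.111] [ 0.445 -0.436  0.107]
```

View pics/w2.png

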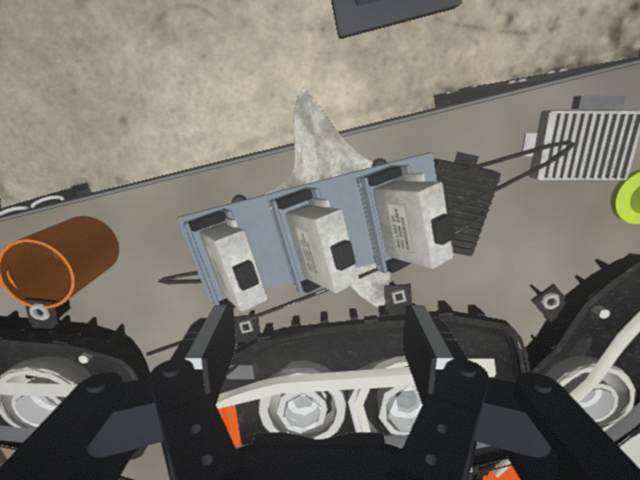

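The wrist view shows the ballasts at about (412,220), (325,250) and (237,265), and the rack deck fits 108 x 284 mm. That puts the rack origin at (0.4816,-0.3225) with its x axis along -89°. First target is the left ballast, with the tool yaw aligned to the rack and a pinch across its thickness.

{"fn": "step_arm", "kwargs": {"plan": [[[-0.004,0.03,0],-0.1,0.07],[[-0.01,0.06,0.03],-0.2,0.07],[[-0.0164,0.0915,0.06],-0.252,0.07],[[-0.0164,0.0915,0.09],-0.252,0.07],[[-0.0164,0.0915,0.12],-0.252,0.07]]}}

```text
clock: 3.67
position: [0.4811, -0.2179, 0.2]
ee_rot: [179.9, 0.1, -178.6]
force: [0.2, -0.3, -0.5]
finger_gap: 0.07
finger_force: 0.0
```

{"fn": "step_arm", "kwargs": {"plan": [[[0,0,0],0,0.07],[[0,0,0],0,0.07],[[0,0,0],0,0.07]]}}

```text
clock: 3.92
position: [0.4802, -0.223, 0.203]
ee_rot: [-180.0, 0.1, -179.1]
force: [-0.3, -0.9, -0.0]
finger_gap: 0.0701
finger_force: 0.0
```

```bash
python3 - <<'E'
from h import *
from plant import bot
s=bot.observe();print(s['clock'],s['position'],s['ee_rot'],s['force'],rel(s,(.480,-.2215,.11),180.95))
c=bot.get_calibration('wrist');p,d=bot.snapshot('wrist');np.savez('pics/w3.npz',p=p,d=d,**c)
W,p=cloud('pics/w3.npz')
z=W[...,2];roi=(W[...,0]>.36)&(W[...,0]<.56)&(W[...,1]<-.17)&(W[...,1]>-.29)&(z>.115)&(z<.17)
q=W[roi];
for a,b in((.115,.125),(.125,.135),(.135,.145),(.145,.152),(.152,.165)):
    k=q[(q[:,2]>a)&(q[:,2]<b)]
    if len(k)>5: print(a,len(k),np.round(np.percentile(k[:,:2],[2,50,98],axis=0),3).tolist())
E
```

```text
3.9167 [ 0.48024325 -0.22303237  0.20299238] [-1.79978145e+02  9.89831528e-02 -1.79089068e+02] [-0.33358888 -0.94103325 -0.02832053] (array([0.0004, 0.0016, 0.093 ]), np.float64(-0.0006818576799743627))
0.115 1182 [[0.437, -0.241], [0.466, -0.236], [0.515, -0.206]]
0.125 1495 [[0.442, -0.287], [0.471, -0.231], [0.514, -0.194]]
0.135 3729 [[0.442, -0.289], [0.467, -0.22], [0.515, -0.195]]
0.145 3460 [[0.444, -0.289], [0.479, -0.216], [0.514, -0.194]]
0.152 729 [[0.47, -0.21], [0.481, -0.205], [0.493, -0.199]]
```

{"fn": "step_arm", "kwargs": {"plan": [[[0,0.002,0.03],0,0.07],[[0,0.002,0.06],0,0.07],[[0,0.002,0.085],0,0.07],[[0,0.002,0.092],0,0.07],[[0,0.002,0.092],0,0.07]]}}

```text
clock: 4.38
position: [0.4792, -0.2212, 0.1093]
ee_rot: [180.0, -0.1, -179.2]
force: [0.2, 0.2, 0.2]
finger_gap: 0.0701
finger_force: 0.0
```

{"fn": "step_arm", "kwargs": {"plan": [[[0,0,0],0,0.055],[[0,0,0],0,0.05],[[0,0,0],0,0.045],[[0,0,0],0,0.035],[[0,0,0],0,0.025]], "grip_force": 30}}

```text
clock: 4.8
position: [0.4809, -0.2193, 0.1121]
ee_rot: [179.8, 0.2, -179.0]
force: [-4.3, 11.3, 16.2]
finger_gap: 0.0443
finger_force: 26.0
```

{"fn": "step_arm", "kwargs": {"plan": [[[0,0,0],0,0.02],[[0,0,0],0,0.02],[[0,0,0],0,0.02]]}}

```text
clock: 5.05
position: [0.4809, -0.2193, 0.1121]
ee_rot: [179.8, 0.2, -179.0]
force: [-4.0, 11.1, 14.9]
finger_gap: 0.0442
finger_force: 26.0
```

{"fn": "step_arm", "kwargs": {"plan": [[[0,0.002,-0.0035],0,0.02],[[0,0.004,-0.007],0,0.02],[[0,0.003,-0.01],0,0.02],[[0,0.001,-0.013],0,0.02],[[0,-0.001,-0.015],0,0.02]]}}

```text
clock: 5.47
position: [0.4808, -0.2247, 0.1268]
ee_rot: [-179.8, 0.3, -179.2]
force: [0.2, -5.1, -1.5]
finger_gap: 0.0339
finger_force: 27.8
```

{"fn": "step_arm", "kwargs": {"plan": [[[0,0,-0.006],0,0.02],[[0,0,-0.015],0,0.02],[[0,0,-0.03],0,0.02],[[0,0,-0.06],0,0.02],[[0,0,-0.09],0,0.02]]}}

```text
clock: 5.88
position: [0.4787, -0.2216, 0.2159]
ee_rot: [180.0, -0.1, -179.1]
force: [0.4, -0.8, -2.4]
finger_gap: 0.0294
finger_force: 32.1
```

{"fn": "step_arm", "kwargs": {"plan": [[[0,0,-0.03],0,0.02],[[0,0,-0.03],0,0.02],[[0,0,-0.03],0,0.02]]}}

```text
clock: 6.13
position: [0.4804, -0.2222, 0.2468]
ee_rot: [-180.0, 0.3, -179.1]
force: [-0.0, -0.1, -3.0]
finger_gap: 0.0293
finger_force: 32.1
```

```bash
python3 - <<'E'
from h import *
from plant import bot
s=bot.observe();print(s['clock'],s['position'],s['ee_rot'],s['force'],s['finger_gap'])
p,d=bot.snapshot('wrist');cv2.imwrite('pics/w4.png',p[:,:,::-1])
p,d=bot.snapshot('side');c=bot.get_calibration('side')
np.savez('pics/s4.npz',p=p,d=d,**c)
q=c['world_to_cam']@np.r_[s['position'],1];K=c['mtx'];u=K[0,0]*q[0]/-q[2]+K[0,2];v=K[1,2]-K[1,1]*q[1]/-q[2];u,v=int(u),int(v);print(u,v)
a=cv2.resize(p[v-60:v+60,u-60:u+60,::-1],(400,400))
w=cv2.resize(cv2.imread('pics/w4.png'),(400,300));w=cv2.copyMakeBorder(w,0,100,0,0,0)
cv2.imwrite('pics/c4.png',np.hstack([a,w]))
E
```

```text
6.1333 [ 0.48039878 -0.22223134  0.24681636] [-179.9838986     0.26414013 -179.10292227] [-0.02158205 -0.08828854 -3.03011485] 0.029321237516525826
375 138
```

View pics/c4.png

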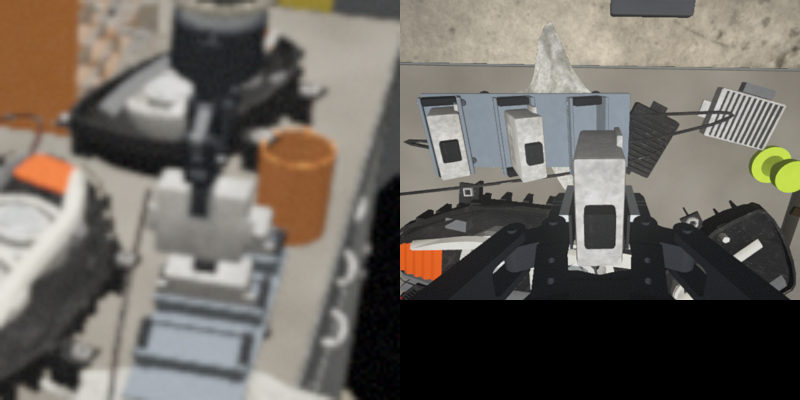

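The ballast is gripped upright (gap 29 mm); in the wrist inset it hangs square between the fingers at about (600,190), and the side crop agrees. Now I'll measure its bottom relative to the TCP and its offset.

```bash
cat >> h.py <<'E'
def held():
    from plant import bot
    s=bot.observe();c=bot.get_calibration('wrist');p,d=bot.snapshot('wrist')
    W,p=cloud(dict(p=p,d=d,**c))
    h=cv2.cvtColor(p,cv2.COLOR_RGB2HSV)
    q=W-s['position']
    yaw=np.radians(s['ee_rot'][2]);tx=np.array([np.cos(yaw),np.sin(yaw)]);ty=np.array([np.sin(yaw),-np.cos(yaw)])
    a,b=q[...,:2]@tx,q[...,:2]@ty
    m=(h[...,1]<45)&(h[...,2]>110)&(abs(b)<.022)&(abs(a)<.06)&(q[...,2]>-.03)&(q[...,2]<.08)
    top=m&(q[...,2]>np.nanpercentile(q[...,2][m],97)-.012)
    print('n',m.sum(),'z pct',np.round(np.percentile(q[...,2][m],[1,50,90,97,99.5]),4))
    for lo in np.arange(-.03,.08,.01):
        k=m&(q[...,2]>lo)&(q[...,2]<lo+.01)
        if k.sum()>20: print(round(lo,3),k.sum(),'a',np.round(np.percentile(a[k],[2,98]),4),'b',np.round(np.percentile(b[k],[2,98]),4))
    print(s['clock'],s['position'],s['ee_rot'])
E
python3 - <<'E'
from h import *
held()
E
```

```text
n 10992 z pct [0.0037 0.0249 0.0259 0.0371 0.0722]
0.0 222 a [0.0109 0.0449] b [-0.0213  0.0145]
0.01 107 a [0.011  0.0385] b [-0.0212  0.0147]
0.02 10243 a [-0.0347  0.0376] b [-0.0143  0.0141]
0.03 297 a [-0.013   0.0114] b [-0.0204  0.0201]
0.04 35 a [-0.0091  0.0124] b [-0.0203  0.0196]
0.07 58 a [0.0091 0.0173] b [-0.006   0.0117]
6.2333 [ 0.47896925 -0.22154142  0.24414868] [ 1.79950457e+02 -1.67755037e-02 -1.79101953e+02]
```

Body top sits 25 mm above the TCP and level, so the bottom is 41 mm below it. Carrying to tray_2's +y compartment.

{"fn": "step_arm", "kwargs": {"plan": [[[-0.001,0.03,0],0,0.02],[[-0.003,0.065,0],0,0.02],[[-0.005,0.1,0],0,0.02],[[-0.007,0.135,0],0,0.02],[[-0.008,0.17,0],0,0.02]]}}

```text
clock: 6.7
position: [0.4838, -0.0504, 0.2432]
ee_rot: [-180.0, -0.1, -179.2]
force: [0.4, 0.1, -2.1]
finger_gap: 0.0297
finger_force: 32.2
```

{"fn": "step_arm", "kwargs": {"plan": [[[-0.002,0.035,0],0,0.02],[[-0.004,0.07,0],0,0.02],[[-0.006,0.105,0],0,0.02],[[-0.008,0.14,0],0,0.02],[[-0.009,0.175,0],0,0.02]]}}

```text
clock: 7.12
position: [0.4901, 0.1246, 0.2431]
ee_rot: [-180.0, -0.1, -179.1]
force: [0.2, -0.3, -2.1]
finger_gap: 0.029
finger_force: 32.2
```

{"fn": "step_arm", "kwargs": {"plan": [[[-0.002,0.035,0],0,0.02],[[-0.004,0.07,0],0,0.02],[[-0.006,0.105,0],0,0.02],[[-0.008,0.14,0],0,0.02],[[-0.009,0.175,0],0,0.02]]}}

```text
clock: 7.53
position: [0.4966, 0.2994, 0.2428]
ee_rot: [-179.9, -0.1, -179.1]
force: [0.8, -0.1, -2.0]
finger_gap: 0.0295
finger_force: 32.2
```

{"fn": "step_arm", "kwargs": {"plan": [[[-0.002,0.035,0],0.07,0.02],[[-0.004,0.07,0],0.14,0.02],[[-0.006,0.105,0.02],0.208,0.02],[[-0.007,0.135,0.05],0.208,0.02],[[-0.008,0.16,0.08],0.208,0.02]]}}

```text
clock: 7.95
position: [0.5021, 0.461, 0.1623]
ee_rot: [180.0, -0.0, 169.0]
force: [0.6, 0.6, -2.1]
finger_gap: 0.0297
finger_force: 32.2
```

{"fn": "step_arm", "kwargs": {"plan": [[[0,0,0.02],0,0.02],[[0,0,0.04],0,0.02],[[0,0,0.04],0,0.02],[[0,0,0.04],0,0.02]]}}

```text
clock: 8.28
position: [0.502, 0.457, 0.1223]
ee_rot: [-179.8, -0.1, 168.9]
force: [0.2, -0.4, -2.7]
finger_gap: 0.0297
finger_force: 32.1
```

```bash
python3 - <<'E'
from h import *
from plant import bot
s=bot.observe();print(s['clock'],s['position'],s['ee_rot'],s['force'],s['finger_gap'],rel(s,(.5018,.4599,.045),169))
held()
E
```

```text
8.2833 [0.50204866 0.45699581 0.12227803] [-1.79766062e+02 -1.36060026e-01  1.68926163e+02] [ 0.16019581 -0.43496707 -2.69744543] 0.02967808177501211 (array([0.0006, 0.0031, 0.0773]), np.float64(-0.0012886961566478874))
n 10621 z pct [0.0039 0.0249 0.0258 0.0271 0.0387]
0.0 203 a [0.0369 0.0449] b [-0.0104  0.0143]
0.01 42 a [0.0375 0.0381] b [-0.0131 -0.0059]
0.02 10066 a [-0.0348  0.0373] b [-0.0141  0.0141]
0.03 283 a [-0.0124  0.0111] b [-0.0203  0.0202]
0.04 25 a [-0.0072  0.0125] b [-0.0186  0.0203]
8.2833 [0.50204866 0.45699581 0.12227803] [-1.79766062e+02 -1.36060026e-01  1.68926163e+02]
```

{"fn": "step_arm", "kwargs": {"plan": [[[0,0.001,0.03],0,0.02],[[0,0.002,0.055],0,0.02],[[0,0.002,0.068],0,0.02],[[0,0.002,0.073],0,0.02],[[0,0.002,0.076],0,0.02]]}}

```text
clock: 8.75
position: [0.5039, 0.4601, 0.0488]
ee_rot: [180.0, 0.0, 168.9]
force: [-0.0, 0.6, -2.7]
finger_gap: 0.0294
finger_force: 32.1
```

{"fn": "step_arm", "kwargs": {"plan": [[[0,0,0.001],0,0.02],[[0,0,0.001],0,0.02]]}}

```text
clock: 8.92
position: [0.5043, 0.4607, 0.0487]
ee_rot: [179.9, 0.1, 168.9]
force: [-0.5, -0.6, -2.3]
finger_gap: 0.0293
finger_force: 32.1
```

{"fn": "step_arm", "kwargs": {"plan": [[[0,0,0.002],0,0.02],[[0,0,0.003],0,0.02],[[0,0,0.004],0,0.02],[[0,0,0.004],0,0.02]]}}

```text
clock: 9.25
position: [0.504, 0.4605, 0.0453]
ee_rot: [179.9, 0.0, 168.9]
force: [-3.3, -2.6, 10.0]
finger_gap: 0.0294
finger_force: 32.4
```

Floor contact (+10 N). Release and rise.

{"fn": "step_arm", "kwargs": {"plan": [[[0,0,0],0,0.033],[[0,0,0],0,0.038],[[0,0,0],0,0.044],[[0,0,0],0,0.05],[[0,0,0],0,0.05]]}}

```text
clock: 9.67
position: [0.5035, 0.4602, 0.0432]
ee_rot: [180.0, 0.0, 169.0]
force: [0.1, -0.2, -0.4]
finger_gap: 0.0502
finger_force: 0.0
```

{"fn": "step_arm", "kwargs": {"plan": [[[0,0,-0.02],0,0.05],[[0,0,-0.06],0,0.05],[[0,0,-0.1],0,0.05],[[0,0,-0.14],0,0.05],[[0,0,-0.18],0,0.05]]}}

```text
clock: 10.08
position: [0.5033, 0.4599, 0.2251]
ee_rot: [-180.0, -0.0, 168.9]
force: [1.4, 0.4, 0.3]
finger_gap: 0.0499
finger_force: 0.0
```

```bash
cat >> h.py <<'E'
def trays(name):
    from plant import bot
    s=bot.observe();c=bot.get_calibration('wrist');p,d=bot.snapshot('wrist');cv2.imwrite(f'pics/{name}.png',p[:,:,::-1])
    W,p=cloud(dict(p=p,d=d,**c))
    for n,o,ang in(('t1',(.5047,.2573),100.8),('t2',(.4955,.4275),79.)):
        e=np.array([np.cos(np.radians(ang)),np.sin(np.radians(ang))]);f=np.array([-e[1],e[0]])
        r=W[...,:2]-o;a,b=r@e,r@f
        for sg in(-1,1):
            k=(abs(a-sg*.033)<.035)&(abs(b)<.06)&(W[...,2]>.062)&(W[...,2]<.077)
            if k.sum()>100: print(n,sg,k.sum(),'z',np.round(np.percentile(W[...,2][k],[5,50,95]),4),'a',np.round(np.percentile(a[k],[2,98]),4),'b',np.round(np.percentile(b[k],[2,98]),4))
    print(s['clock'],s['position'],s['ee_rot'])
E
python3 - <<'E'
from h import *
trays('w5')
E
```

```text
t1 -1 2669 z [0.0638 0.0699 0.0722] a [-0.0436 -0.0153] b [-0.0338  0.0386]
t2 1 2525 z [0.068  0.0701 0.0713] a [0.0181 0.0471] b [-0.0372  0.0361]
10.0833 [0.50327231 0.45987043 0.22513282] [-1.79984382e+02 -7.67662047e-04  1.68938152e+02]
```

Placed: top level at z 0.070 and centred. Back for the middle ballast.

{"fn": "step_arm", "kwargs": {"plan": [[[-0.006,-0.034,0],-0.07,0.06],[[-0.011,-0.068,0],-0.14,0.07],[[-0.017,-0.1,0],-0.208,0.07],[[-0.022,-0.134,0],-0.208,0.07],[[-0.0277,-0.168,0],-0.208,0.07]]}}

```text
clock: 10.55
position: [0.4981, 0.2885, 0.2231]
ee_rot: [180.0, 0.0, -179.1]
force: [0.6, -0.8, -0.0]
finger_gap: 0.0699
finger_force: 0.0
```

{"fn": "step_arm", "kwargs": {"plan": [[[0.002,-0.04,0],0,0.07],[[0.004,-0.08,0],0,0.07],[[0.006,-0.12,0],0,0.07],[[0.008,-0.16,0],0,0.07],[[0.0093,-0.2,0],0,0.07]]}}

```text
clock: 10.97
position: [0.4916, 0.088, 0.2233]
ee_rot: [180.0, 0.0, -179.1]
force: [1.6, 0.8, 0.1]
finger_gap: 0.0699
finger_force: 0.0
```

{"fn": "step_arm", "kwargs": {"plan": [[[0.002,-0.04,0],0,0.07],[[0.004,-0.08,0],0,0.07],[[0.006,-0.12,0],0,0.07],[[0.008,-0.16,0],0,0.07],[[0.0093,-0.2,0],0,0.07]]}}

```text
clock: 11.38
position: [0.4854, -0.1121, 0.2234]
ee_rot: [180.0, 0.0, -179.1]
force: [0.4, 0.2, -0.3]
finger_gap: 0.07
finger_force: 0.0
```

{"fn": "step_arm", "kwargs": {"plan": [[[0.002,-0.04,0],0,0.07],[[0.004,-0.08,0],0,0.07],[[0.006,-0.12,0],0,0.07],[[0.008,-0.16,0],0,0.07],[[0.0093,-0.2,0.01],0,0.07]]}}

```text
clock: 11.8
position: [0.48, -0.313, 0.2146]
ee_rot: [-179.9, 0.2, -179.1]
force: [0.8, 0.7, 0.6]
finger_gap: 0.0702
finger_force: 0.0
```

{"fn": "step_arm", "kwargs": {"plan": [[[0,0,0.01],0,0.07],[[0,0,0.015],0,0.07],[[0,0,0.015],0,0.07],[[0,0,0.015],0,0.07]]}}

```text
clock: 12.13
position: [0.4798, -0.309, 0.198]
ee_rot: [179.9, -0.0, -179.0]
force: [-0.3, 0.3, 0.7]
finger_gap: 0.0698
finger_force: 0.0
```

```bash
python3 - <<'E'
from h import *
from plant import bot
s=bot.observe();print(s['clock'],s['position'],s['ee_rot'],s['force'],rel(s,(.480,-.3125,.11),180.95))
c=bot.get_calibration('wrist');p,d=bot.snapshot('wrist')
W,p=cloud(dict(p=p,d=d,**c))
z=W[...,2];roi=(W[...,0]>.36)&(W[...,0]<.56)&(W[...,1]<-.262)&(W[...,1]>-.375)&(z>.115)&(z<.17)
q=W[roi]
for a,b in((.115,.125),(.125,.135),(.135,.145),(.145,.152),(.152,.165)):
    k=q[(q[:,2]>a)&(q[:,2]<b)]
    if len(k)>5: print(a,len(k),np.round(np.percentile(k[:,:2],[2,50,98],axis=0),3).tolist())
E
```

```text
12.1333 [ 0.47983647 -0.30899942  0.19796777] [ 1.79935630e+02 -3.83371948e-02 -1.79046051e+02] [-0.26449349  0.25476699  0.74896935] (array([-0.0002, -0.0036,  0.088 ]), np.float64(6.891679339916583e-05))
0.115 1196 [[0.44, -0.333], [0.469, -0.328], [0.518, -0.298]]
0.125 1361 [[0.446, -0.326], [0.472, -0.322], [0.518, -0.286]]
0.135 3155 [[0.446, -0.32], [0.469, -0.299], [0.519, -0.287]]
0.145 3052 [[0.447, -0.313], [0.48, -0.306], [0.518, -0.286]]
0.152 751 [[0.474, -0.302], [0.485, -0.297], [0.496, -0.291]]
```

{"fn": "step_arm", "kwargs": {"plan": [[[-0.001,-0.003,0.03],0,0.07],[[-0.001,-0.003,0.06],0,0.07],[[-0.001,-0.003,0.08],0,0.07],[[-0.001,-0.003,0.088],0,0.07],[[-0.001,-0.003,0.088],0,0.07]]}}

```text
clock: 12.6
position: [0.4804, -0.3117, 0.1092]
ee_rot: [179.9, -0.1, -179.0]
force: [-0.2, 0.9, 0.6]
finger_gap: 0.0701
finger_force: 0.0
```

{"fn": "step_arm", "kwargs": {"plan": [[[0,0,0],0,0.055],[[0,0,0],0,0.05],[[0,0,0],0,0.045],[[0,0,0],0,0.035],[[0,0,0],0,0.025]]}}

```text
clock: 13.02
position: [0.482, -0.3111, 0.1127]
ee_rot: [179.8, 0.1, -179.0]
force: [-3.0, 11.8, 16.2]
finger_gap: 0.0444
finger_force: 25.9
```

{"fn": "step_arm", "kwargs": {"plan": [[[0,0,0],0,0.02],[[0,0,0],0,0.02],[[0,0,0],0,0.02]]}}

```text
clock: 13.27
position: [0.482, -0.3112, 0.1129]
ee_rot: [179.8, 0.2, -179.0]
force: [-3.8, 11.4, 17.9]
finger_gap: 0.0437
finger_force: 26.2
```

{"fn": "step_arm", "kwargs": {"plan": [[[0,0.002,-0.0035],0,0.02],[[0,0.004,-0.007],0,0.02],[[0,0.003,-0.01],0,0.02],[[0,0.001,-0.013],0,0.02],[[0,-0.001,-0.015],0,0.02]]}}

```text
clock: 13.68
position: [0.4817, -0.3167, 0.1276]
ee_rot: [-179.8, 0.2, -179.2]
force: [0.0, -4.3, -0.0]
finger_gap: 0.0339
finger_force: 27.8
```

{"fn": "step_arm", "kwargs": {"plan": [[[0,0,-0.006],0,0.02],[[0,0,-0.015],0,0.02],[[0,0,-0.03],0,0.02],[[0,0,-0.06],0,0.02],[[0,0,-0.09],0,0.02]]}}

```text
clock: 14.1
position: [0.48, -0.3131, 0.2164]
ee_rot: [179.9, -0.1, -179.1]
force: [1.3, -1.0, -1.9]
finger_gap: 0.0295
finger_force: 31.2
```

{"fn": "step_arm", "kwargs": {"plan": [[[0,0,-0.03],0,0.02],[[0,0,-0.03],0,0.02],[[0,0,-0.03],0,0.02]]}}

```text
clock: 14.35
position: [0.4816, -0.3142, 0.2477]
ee_rot: [-180.0, 0.2, -179.1]
force: [0.2, -0.0, -2.6]
finger_gap: 0.0297
finger_force: 31.2
```

```bash
python3 - <<'E'
from h import *
from plant import bot
s=bot.observe();print(s['force'],s['finger_gap'],rel(s,(.4985,.2897,.125),190.8))
held()
E
```

```text
[ 0.18713464 -0.00549917 -2.56276973] 0.029652063634526056 (array([-0.026 ,  0.6037,  0.1224]), np.float64(-0.1727078319553228))
n 10748 z pct [0.0028 0.0243 0.0252 0.0374 0.0462]
0.0 213 a [0.0326 0.0425] b [-0.0151  0.0145]
0.01 125 a [0.0332 0.036 ] b [-0.0151  0.0141]
0.02 9975 a [-0.0369  0.0353] b [-0.0142  0.0142]
0.03 320 a [-0.0155  0.0115] b [-0.0204  0.0201]
0.04 41 a [-0.0082  0.0127] b [-0.0193  0.0199]
0.07 45 a [0.0093 0.0177] b [-0.0119  0.0121]
14.35 [ 0.48155767 -0.31422018  0.24766012] [-179.96412919    0.21669302 -179.09542986]
```

{"fn": "step_arm", "kwargs": {"plan": [[[-0.001,0.03,0],0,0.02],[[-0.003,0.06,0],0,0.02],[[-0.004,0.09,0],0,0.02],[[-0.005,0.12,0],0,0.02],[[-0.0065,0.15,0],0,0.02]]}}

```text
clock: 14.82
position: [0.4836, -0.1622, 0.244]
ee_rot: [179.9, -0.2, -179.1]
force: [0.9, 0.8, -2.4]
finger_gap: 0.0297
finger_force: 31.4
```

{"fn": "step_arm", "kwargs": {"plan": [[[-0.001,0.03,0],0,0.02],[[-0.003,0.06,0],0,0.02],[[-0.004,0.09,0],0,0.02],[[-0.005,0.12,0],0,0.02],[[-0.0065,0.15,0],0,0.02]]}}

```text
clock: 15.23
position: [0.4876, -0.0124, 0.2442]
ee_rot: [180.0, -0.2, -179.1]
force: [1.1, -0.3, -2.2]
finger_gap: 0.0293
finger_force: 31.4
```

{"fn": "step_arm", "kwargs": {"plan": [[[-0.001,0.03,0],0,0.02],[[-0.003,0.06,0],0,0.02],[[-0.004,0.09,0],0,0.02],[[-0.005,0.12,0],0,0.02],[[-0.0065,0.15,0],0,0.02]]}}

```text
clock: 15.65
position: [0.4918, 0.1374, 0.2441]
ee_rot: [-180.0, -0.2, -179.1]
force: [1.3, -0.2, -1.7]
finger_gap: 0.0296
finger_force: 31.3
```

{"fn": "step_arm", "kwargs": {"plan": [[[-0.001,0.03,0],-0.06,0.02],[[-0.003,0.06,0],-0.12,0.02],[[-0.004,0.09,0],-0.172,0.02],[[-0.005,0.12,0.02],-0.172,0.02],[[-0.0065,0.152,0.05],-0.172,0.02]]}}

```text
clock: 16.07
position: [0.4978, 0.2884, 0.1973]
ee_rot: [179.9, 0.1, -169.2]
force: [0.6, 0.3, -2.4]
finger_gap: 0.0291
finger_force: 31.3
```

{"fn": "step_arm", "kwargs": {"plan": [[[0,0,0.035],0,0.02],[[0,0,0.07],0,0.02],[[0,0,0.07],0,0.02],[[0,0,0.07],0,0.02]]}}

```text
clock: 16.4
position: [0.4955, 0.2851, 0.1249]
ee_rot: [-179.8, -0.3, -169.3]
force: [0.4, 1.0, -1.4]
finger_gap: 0.0293
finger_force: 31.3
```

```bash
python3 - <<'E'
from h import *
from plant import bot
for i in range(3):
    s=bot.observe();print(s['clock'],s['position'],s['ee_rot'],s['force'],s['finger_gap'],rel(s,(.4985,.2897,.0455),190.8));bot.snapshot('side')
E
```

```text
16.4 [0.49546386 0.28509922 0.12490112] [-179.84048551   -0.335464   -169.28268939] [ 0.41756164  0.96719754 -1.38957593] 0.02928212540627993 (array([-0.0043,  0.0042,  0.0794]), np.float64(-0.0014432020778300538))
16.45 [0.49724813 0.28580631 0.12705621] [-1.79949205e+02 -9.19664326e-02 -1.69313846e+02] [ 0.31694125  0.47274862 -2.33049448] 0.029350748259738664 (array([-0.0021,  0.0037,  0.0815]), np.float64(-0.0019869905411832203))
16.5 [0.49828566 0.28627781 0.12831414] [ 1.79976958e+02  6.34014846e-02 -1.69327622e+02] [-0.12392223  0.36291055 -0.87673351] 0.029330601738007153 (array([-0.0008,  0.0033,  0.0828]), np.float64(-0.0022274267496715508))
```

{"fn": "step_arm", "kwargs": {"plan": [[[0,0.002,0.03],0,0.02],[[-0.001,0.003,0.055],0,0.02],[[-0.001,0.003,0.068],0,0.02],[[-0.001,0.003,0.074],0,0.02],[[-0.001,0.003,0.078],0,0.02]]}}

```text
clock: 16.97
position: [0.4988, 0.2897, 0.0498]
ee_rot: [180.0, 0.1, -169.3]
force: [-0.0, 0.2, -2.1]
finger_gap: 0.0296
finger_force: 31.3
```

{"fn": "step_arm", "kwargs": {"plan": [[[0,0,0.0015],0,0.02],[[0,0,0.003],0,0.02],[[0,0,0.003],0,0.02],[[0,0,0.003],0,0.02]]}}

```text
clock: 17.3
position: [0.4985, 0.2898, 0.0467]
ee_rot: [180.0, 0.1, -169.3]
force: [-0.2, -1.1, -2.5]
finger_gap: 0.0298
finger_force: 31.3
```

{"fn": "step_arm", "kwargs": {"plan": [[[0,0,0.001],0,0.02],[[0,0,0.0015],0,0.02],[[0,0,0.0015],0,0.02]]}}

```text
clock: 17.55
position: [0.4986, 0.2893, 0.0457]
ee_rot: [180.0, 0.1, -169.3]
force: [-3.5, -3.9, 10.4]
finger_gap: 0.0296
finger_force: 29.5
```

{"fn": "step_arm", "kwargs": {"plan": [[[0,0,0],0,0.033],[[0,0,0],0,0.038],[[0,0,0],0,0.044],[[0,0,0],0,0.05],[[0,0,0],0,0.05]]}}

```text
clock: 17.97
position: [0.4979, 0.2896, 0.0443]
ee_rot: [180.0, 0.0, -169.3]
force: [-0.6, 0.1, -0.4]
finger_gap: 0.0502
finger_force: 0.0
```

{"fn": "step_arm", "kwargs": {"plan": [[[0,0,-0.02],0,0.05],[[0,0,-0.06],0,0.05],[[0,0,-0.1],0,0.05],[[0,0,-0.14],0,0.05],[[0,0,-0.18],0,0.05]]}}

```text
clock: 18.38
position: [0.4976, 0.2892, 0.2262]
ee_rot: [-180.0, -0.0, -169.3]
force: [1.3, 0.6, -0.5]
finger_gap: 0.0497
finger_force: 0.0
```

```bash
python3 - <<'E'
from h import *
trays('w6')
E
```

```text
t1 -1 2550 z [0.067  0.07   0.0714] a [-0.0449 -0.0161] b [-0.0332  0.0393]
t1 1 2467 z [0.0683 0.0701 0.0714] a [0.0172 0.0459] b [-0.0371  0.0359]
t2 1 2574 z [0.0642 0.07   0.0718] a [0.0172 0.0454] b [-0.0375  0.0351]
18.3833 [0.49761729 0.28916023 0.22619916] [-1.79985602e+02 -1.19801631e-02 -1.69286348e+02]
```

{"fn": "step_arm", "kwargs": {"plan": [[[0.006,-0.034,0],0.06,0.06],[[0.013,-0.068,0],0.12,0.07],[[0.019,-0.1,0],0.172,0.07],[[0.025,-0.134,0],0.172,0.07],[[0.0316,-0.167,0],0.172,0.07]]}}

```text
clock: 18.85
position: [0.4977, 0.118, 0.2244]
ee_rot: [180.0, 0.0, -179.1]
force: [0.9, -0.9, -0.3]
finger_gap: 0.0701
finger_force: 0.0
```

{"fn": "step_arm", "kwargs": {"plan": [[[0.002,-0.035,0],0,0.07],[[0.003,-0.07,0],0,0.07],[[0.005,-0.105,0],0,0.07],[[0.006,-0.14,0],0,0.07],[[0.0077,-0.175,0],0,0.07]]}}

```text
clock: 19.27
position: [0.4926, -0.0572, 0.2244]
ee_rot: [180.0, 0.0, -179.1]
force: [0.4, -0.8, 0.0]
finger_gap: 0.07
finger_force: 0.0
```

{"fn": "step_arm", "kwargs": {"plan": [[[0.002,-0.035,0],0,0.07],[[0.003,-0.07,0],0,0.07],[[0.005,-0.105,0],0,0.07],[[0.006,-0.14,0],0,0.07],[[0.0077,-0.175,0],0,0.07]]}}

```text
clock: 19.68
position: [0.4876, -0.2322, 0.2243]
ee_rot: [180.0, 0.0, -179.1]
force: [1.0, 0.4, -0.9]
finger_gap: 0.0699
finger_force: 0.0
```

{"fn": "step_arm", "kwargs": {"plan": [[[0.002,-0.035,0],0,0.07],[[0.003,-0.07,0],0,0.07],[[0.005,-0.105,0],0,0.07],[[0.006,-0.14,0],0,0.07],[[0.0077,-0.175,0.01],0,0.07]]}}

```text
clock: 20.1
position: [0.4834, -0.4081, 0.2156]
ee_rot: [-179.9, 0.1, -179.1]
force: [0.9, -0.4, 0.5]
finger_gap: 0.0698
finger_force: 0.0
```

{"fn": "step_arm", "kwargs": {"plan": [[[0,0,0.01],0,0.07],[[0,0,0.015],0,0.07],[[0,0,0.015],0,0.07],[[0,0,0.015],0,0.07],[[0,0,0.015],0,0.07]]}}

```text
clock: 20.52
position: [0.4836, -0.4045, 0.1998]
ee_rot: [180.0, 0.0, -179.0]
force: [0.3, -0.0, -0.5]
finger_gap: 0.0702
finger_force: 0.0
```

```bash
python3 - <<'E'
from h import *
from plant import bot
c=bot.get_calibration('wrist');p,d=bot.snapshot('wrist')
s=bot.observe();print(s['clock'],s['position'],s['ee_rot'],s['force'],rel(s,(.4825,-.4045,.11),180.95))
W,p=cloud(dict(p=p,d=d,**c))
z=W[...,2];roi=(W[...,0]>.36)&(W[...,0]<.56)&(W[...,1]<-.354)&(W[...,1]>-.467)&(z>.115)&(z<.17)
q=W[roi]
for a,b in((.115,.125),(.125,.135),(.135,.145),(.145,.152),(.152,.165)):
    k=q[(q[:,2]>a)&(q[:,2]<b)]
    if len(k)>5: print(a,len(k),np.round(np.percentile(k[:,:2],[2,50,98],axis=0),3).tolist())
E
```

```text
20.5667 [ 0.4836634  -0.40468338  0.19995339] [ 1.79993432e+02  5.66817750e-02 -1.79022154e+02] [-0.20254234  0.19891043 -0.61044326] (array([0.0012, 0.0002, 0.09  ]), np.float64(0.0004860023034992876))
0.115 1200 [[0.439, -0.424], [0.467, -0.42], [0.517, -0.39]]
0.125 1355 [[0.444, -0.418], [0.473, -0.414], [0.517, -0.379]]
0.135 3185 [[0.444, -0.412], [0.468, -0.391], [0.518, -0.379]]
0.145 3099 [[0.446, -0.405], [0.478, -0.398], [0.516, -0.378]]
0.152 742 [[0.472, -0.394], [0.483, -0.389], [0.495, -0.383]]
```

{"fn": "step_arm", "kwargs": {"plan": [[[0.002,0,0.03],0,0.07],[[0.002,0,0.06],0,0.07],[[0.002,0,0.082],0,0.07],[[0.002,0,0.09],0,0.07],[[0.002,0,0.09],0,0.07]]}}

```text
clock: 20.98
position: [0.4804, -0.4044, 0.108]
ee_rot: [179.9, -0.1, -179.1]
force: [-0.3, -0.1, -0.5]
finger_gap: 0.0697
finger_force: 0.0
```

{"fn": "step_arm", "kwargs": {"plan": [[[0,0,0],0,0.055],[[0,0,0],0,0.05],[[0,0,0],0,0.045],[[0,0,0],0,0.035],[[0,0,0],0,0.025]]}}

```text
clock: 21.4
position: [0.4822, -0.4032, 0.1123]
ee_rot: [179.8, 0.1, -179.0]
force: [-4.8, 14.5, 19.9]
finger_gap: 0.0441
finger_force: 26.3
```

{"fn": "step_arm", "kwargs": {"plan": [[[0,0,0],0,0.02],[[0,0,0],0,0.02],[[0,0,0],0,0.02]]}}

```text
clock: 21.65
position: [0.4822, -0.4033, 0.1124]
ee_rot: [179.8, 0.2, -179.0]
force: [-4.8, 14.0, 18.5]
finger_gap: 0.0438
finger_force: 26.1
```

{"fn": "step_arm", "kwargs": {"plan": [[[0,0.002,-0.0035],0,0.02],[[0,0.004,-0.007],0,0.02],[[0,0.003,-0.01],0,0.02],[[0,0.001,-0.013],0,0.02],[[0,-0.001,-0.015],0,0.02]]}}

```text
clock: 22.07
position: [0.4815, -0.4096, 0.1269]
ee_rot: [-179.7, 0.2, -179.2]
force: [-0.5, -2.4, -1.9]
finger_gap: 0.0337
finger_force: 28.3
```

{"fn": "step_arm", "kwargs": {"plan": [[[0,0,-0.006],0,0.02],[[0,0,-0.015],0,0.02],[[0,0,-0.03],0,0.02],[[0,0,-0.06],0,0.02],[[0,0,-0.09],0,0.02]]}}

```text
clock: 22.48
position: [0.4803, -0.4055, 0.2154]
ee_rot: [179.9, -0.1, -179.1]
force: [1.4, -0.7, -4.0]
finger_gap: 0.0293
finger_force: 32.1
```

{"fn": "step_arm", "kwargs": {"plan": [[[0,0,-0.03],0,0.02],[[0,0,-0.03],0,0.02],[[0,0,-0.03],0,0.02],[[0,0,-0.03],0,0.02]]}}

```text
clock: 22.82
position: [0.4806, -0.4059, 0.2441]
ee_rot: [179.9, -0.0, -179.1]
force: [0.2, 0.2, -5.1]
finger_gap: 0.0296
finger_force: 32.0
```

```bash
python3 - <<'E'
from h import *
from plant import bot
s=bot.observe();print(s['force'],s['finger_gap'],rel(s,(.4892,.3951,.125),169))
held()
E
```

```text
[ 0.23963117  0.24048773 -5.05449787] 0.02962989104682507 (array([-0.0211,  0.8006,  0.1201]), np.float64(0.20758412093395623))
n 11076 z pct [0.0031 0.0244 0.0253 0.0363 0.043 ]
0.0 234 a [0.0115 0.0444] b [-0.015   0.0146]
0.01 238 a [0.035  0.0377] b [-0.0147  0.014 ]
0.02 10156 a [-0.0355  0.0369] b [-0.0142  0.0141]
0.03 342 a [-0.0139  0.0114] b [-0.0201  0.0198]
0.04 37 a [-0.0077  0.0124] b [-0.02  0.02]
0.07 41 a [0.009  0.0169] b [-0.0089  0.012 ]
22.8167 [ 0.48062171 -0.40590424  0.24413109] [ 1.79932380e+02 -8.84418033e-03 -1.79106306e+02]
```

{"fn": "step_arm", "kwargs": {"plan": [[[-0.001,0.032,0],0,0.02],[[-0.002,0.064,0],0,0.02],[[-0.003,0.096,0],0,0.02],[[-0.0035,0.128,0],0,0.02],[[-0.004,0.16,0],0,0.02]]}}

```text
clock: 23.28
position: [0.4813, -0.2446, 0.2428]
ee_rot: [179.9, -0.2, -179.1]
force: [0.8, 1.0, -4.0]
finger_gap: 0.0293
finger_force: 32.4
```

{"fn": "step_arm", "kwargs": {"plan": [[[-0.001,0.032,0],0,0.02],[[-0.002,0.064,0],0,0.02],[[-0.003,0.096,0],0,0.02],[[-0.0035,0.128,0],0,0.02],[[-0.004,0.16,0],0,0.02]]}}

```text
clock: 23.7
position: [0.4827, -0.0848, 0.2432]
ee_rot: [180.0, -0.2, -179.1]
force: [1.4, -0.3, -3.8]
finger_gap: 0.0294
finger_force: 32.4
```

{"fn": "step_arm", "kwargs": {"plan": [[[-0.001,0.032,0],0,0.02],[[-0.002,0.064,0],0,0.02],[[-0.003,0.096,0],0,0.02],[[-0.0035,0.128,0],0,0.02],[[-0.004,0.16,0],0,0.02]]}}

```text
clock: 24.12
position: [0.4843, 0.0748, 0.2432]
ee_rot: [-180.0, -0.1, -179.1]
force: [1.1, 0.0, -4.5]
finger_gap: 0.0293
finger_force: 32.4
```

{"fn": "step_arm", "kwargs": {"plan": [[[-0.001,0.032,0],0,0.02],[[-0.002,0.064,0],0,0.02],[[-0.003,0.096,0],0,0.02],[[-0.0035,0.128,0],0,0.02],[[-0.004,0.16,0],0,0.02]]}}

```text
clock: 24.53
position: [0.4859, 0.2346, 0.243]
ee_rot: [-179.9, -0.1, -179.1]
force: [0.9, -0.4, -3.9]
finger_gap: 0.0298
finger_force: 32.4
```

{"fn": "step_arm", "kwargs": {"plan": [[[-0.001,0.035,0],0.07,0.02],[[-0.002,0.07,0],0.14,0.02],[[-0.003,0.105,0],0.208,0.02],[[-0.004,0.135,0],0.208,0.02],[[-0.005,0.161,0.02],0.208,0.02]]}}

```text
clock: 24.95
position: [0.4899, 0.3981, 0.2258]
ee_rot: [179.8, 0.1, 169.0]
force: [1.3, 1.0, -2.2]
finger_gap: 0.0293
finger_force: 32.4
```

{"fn": "step_arm", "kwargs": {"plan": [[[0,0,0.035],0,0.02],[[0,0,0.07],0,0.02],[[0,0,0.1],0,0.02],[[0,0,0.1],0,0.02],[[0,0,0.1],0,0.02]]}}

```text
clock: 25.37
position: [0.4881, 0.3931, 0.1223]
ee_rot: [-179.7, -0.2, 168.9]
force: [0.7, -0.2, -2.5]
finger_gap: 0.0295
finger_force: 32.6
```

```bash
python3 - <<'E'
from h import *
from plant import bot
for i in range(3):
    s=bot.observe();print(s['clock'],s['position'],s['ee_rot'],s['force'],s['finger_gap'],rel(s,(.4892,.3951,.0455),169));bot.snapshot('side')
E
```

```text
25.3667 [0.48812794 0.39314658 0.12226218] [-179.72393531   -0.18957607  168.9438016 ] [ 0.66097551 -0.22409134 -2.5127439 ] 0.029513802822437363 (array([-0.0009,  0.0025,  0.0767]), np.float64(-0.0009808472011044026))
25.4167 [0.48970876 0.39417584 0.1245006 ] [-1.79936352e+02 -3.33606347e-02  1.68928953e+02] [-0.30718594  0.4310486  -3.59007766] 0.02921175026048572 (array([0.0006, 0.0009, 0.079 ]), np.float64(-0.0012399956356163816))
25.4667 [0.49055422 0.3948367  0.12581785] [1.79927520e+02 6.02747480e-02 1.68930996e+02] [ 0.99004891 -0.14297371 -3.0586098 ] 0.029642730142749967 (array([ 0.0015, -0.0001,  0.0803]), np.float64(-0.0012043505360047084))
```

{"fn": "step_arm", "kwargs": {"plan": [[[0.001,0,0.03],0,0.02],[[0.001,0,0.055],0,0.02],[[0.001,0,0.068],0,0.02],[[0.001,0,0.074],0,0.02],[[0.001,0,0.077],0,0.02]]}}

```text
clock: 25.93
position: [0.4892, 0.3948, 0.0478]
ee_rot: [180.0, 0.0, 168.9]
force: [0.4, 0.5, -3.1]
finger_gap: 0.0294
finger_force: 32.5
```

{"fn": "step_arm", "kwargs": {"plan": [[[0,0,0.0015],0,0.02],[[0,0,0.003],0,0.02],[[0,0,0.003],0,0.02],[[0,0,0.003],0,0.02]]}}

```text
clock: 26.27
position: [0.4897, 0.3952, 0.0457]
ee_rot: [179.9, 0.1, 168.9]
force: [0.4, 0.0, 2.8]
finger_gap: 0.0294
finger_force: 33.4
```

Floor contact. Release, rise and check.

{"fn": "step_arm", "kwargs": {"plan": [[[0,0,0],0,0.033],[[0,0,0],0,0.038],[[0,0,0],0,0.044],[[0,0,0],0,0.05],[[0,0,0],0,0.05]]}}

```text
clock: 26.68
position: [0.4888, 0.3947, 0.0444]
ee_rot: [180.0, 0.0, 169.0]
force: [-0.5, 0.2, 0.1]
finger_gap: 0.0497
finger_force: 0.0
```

{"fn": "step_arm", "kwargs": {"plan": [[[0,0,-0.02],0,0.05],[[0,0,-0.06],0,0.05],[[0,0,-0.1],0,0.05],[[0,0,-0.14],0,0.05],[[0,0,-0.18],0,0.05]]}}

```text
clock: 27.1
position: [0.4885, 0.3943, 0.2262]
ee_rot: [-180.0, 0.0, 168.9]
force: [0.5, 1.3, -0.6]
finger_gap: 0.0504
finger_force: 0.0
```

{"fn": "step_arm", "kwargs": {"plan": [[[0,0,0],0,0.05],[[0,0,0],0,0.05],[[0,0,0],0,0.05]]}}

```text
clock: 27.35
position: [0.4884, 0.3945, 0.2239]
ee_rot: [-180.0, -0.0, 169.0]
force: [-1.0, 0.3, -0.9]
finger_gap: 0.0503
finger_force: 0.0
```

```bash
python3 - <<'E'
from h import *
trays('w7')
E
```

```text
t1 -1 2502 z [0.0642 0.0699 0.0718] a [-0.0438 -0.0156] b [-0.0336  0.0391]
t1 1 2461 z [0.0652 0.07   0.0715] a [0.0185 0.0468] b [-0.0372  0.0356]
t2 -1 2520 z [0.068  0.0701 0.0714] a [-0.0481 -0.0192] b [-0.0364  0.0369]
t2 1 2597 z [0.0671 0.07   0.0715] a [0.0177 0.0465] b [-0.0374  0.036 ]
27.35 [0.48835874 0.39452257 0.22390316] [-1.79993804e+02 -2.34507460e-02  1.68957682e+02]
```

View pics/w7.png

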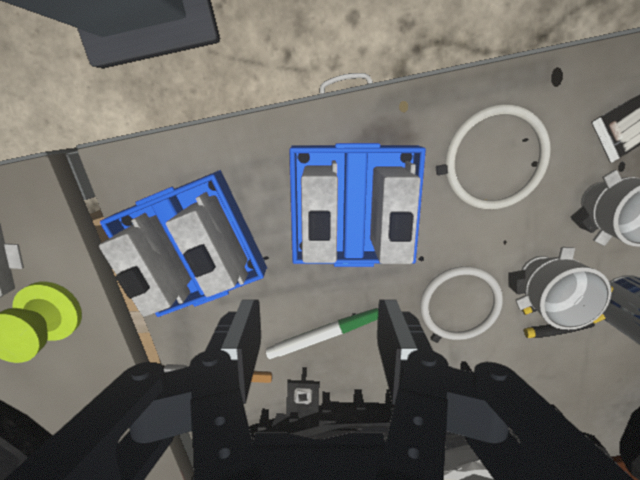

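All four ballasts stand upright in their compartments: tray_1 at (140,265) and (205,245), tray_2 at (320,215) and (397,215). The bystanders are where they were and the gripper is clear, so I'm handing in.

```bash
python3 -c "
from plant import bot
print(bot.job_done())"
```

```text
the job is handed in; nothing more can be done
None
```

I dealt the three ballasts in turn to tray_2, tray_1 and tray_2, so each tray now holds two standing upright. The job was handed in at about 27 s; no verdict was returned.

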